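# Open the coil test dock by its hidden push catch

### The job

Open the cover of the coil test dock using fingertips only. The cover is held shut by a push catch set in a finger recess somewhere along the dock's left-hand side, out of sight from above: slide a fingertip along that side to find the recess, then press the pad inside it until the cover springs ajar. Then push the cover's freed edge up and over until it rests all the way back on its stop; grip nothing, do not force the cover, and leave the modules in the dock and everything else on the bench where they are.

Things in the scene. Friction and masses are not known exactly. Their poses are not given: they have to be found in the camera images.
- dock: test dock: grey sheet-metal box bolted to the table, metal cover with a clear window on top; 260 mm along its x, 170 mm along its y, 98 mm tall with the cover shut; bolt lugs stand 22 mm out at the foot of both x ends. Origin under its centre, on the table; x points roughly away from the robot, y roughly to the robot's left, z up. Its left-hand side, at y = +85 mm, is the catch side
- dock_catch_side (a point): middle of the catch side's upright face, 45 mm above the table; axes as the dock's. The face is a row of flush plates from x = -120 to +120 mm, 10 to 82 mm above the table. Its one finger recess is 42 mm wide along x, 22 to 72 mm above the table, centred somewhere within x = -96 to +96 mm; it opens only to the side: tilt the finger 20 to 45 degrees, tip toward the dock
- catch (a joint): travel of the 40 mm wide steel press pad inside the recess, m: 0 at rest (its face 5 mm inside the plates' face), 0.007 fully pressed, toward dock -y. Spring force 2 N at rest, 5.5 N fully in. It frees the cover after 4 to 5 mm and springs back when let go
- cover (a joint): opening angle of the cover, rad: 0 shut, about 0.75 when its spring kicker has lifted it ajar, 1.57 upright, 1.85 back on its stop. About 0.3 kg, damped hinge; a little past upright it falls slowly onto the stop by itself and stays there
- cover_edge (a point): middle of the cover's free edge (260 mm long along dock x, 8 mm thick), right above the catch side when shut. The hinge axis lies along dock x at dock y = -80 mm, 94 mm above the table, 165 mm from this edge; the cover swings up and over toward dock -y. A keeper strip hangs 24 mm below the cover, 30 mm in from this edge
- standing_0: solenoid module standing upright, black, 42x38x87 mm; origin under its centre. Bystander
- standing_1: the same, another one. Bystander
- standing_2: the same, a third one. Bystander
- wrench: flat steel pin wrench lying on the table, 174x27x12 mm, long along its x. Bystander
- nut_a: black ribbed ring nut lying on the table, 41 mm across, 20 mm high; origin under its centre. Bystander
- nut_b: the same, another one. Bystander
- driver: orange-handled nut driver lying on the table, 22x157x20 mm, long along its y. Bystander
- nest_module_a: black solenoid module lying in the dock under the cover, 33x91x31 mm, its underside 40 mm above the table; stays in its nest
- nest_module_b: the same, the second module in the dock; stays in its nest

How it is judged:
By the outcome, as a careful person would: the job done as asked, in the order asked, and still so for the second after the job is handed in, with the robot touching nothing.
It also fails if it takes over 67 s, if anything falls off the work surface, if the arm or the gripper's body presses on something with over 40 N, if the wrist force passes 120 N, or if a joint passes its speed limit or range.

### The arm

A 7-joint arm with a two-finger parallel gripper is mounted at the origin on a cart in front of the work surface, level with it; the furniture and walls round the work are solid. World frame = base frame: x ahead of the robot, y to its left, z up, the work surface at z = 0. Lengths are in m, angles in rad, forces in N, time in s.
With the tool pointing down it reaches from about 0.425 to 0.925 m from the base axis. Payload 6.8 kg.
Tool frame: the origin (TCP) lies on the mounting face of the last link; the fingertips stand 173 mm ahead of it and the grasp point (between the pads) lies 155 mm ahead of it; z points along the fingers, y is the line along which they close (so a half turn about z gives the same grasp; the last joint's range is limited). The gripper opens to 85 mm and grips with 20 to 120 N. Pads are 22 mm wide; open, the fingers measure 114 mm over their backs; the gripper's body (76 mm by 85 mm) begins 54 mm behind the grasp point. The pads swing forward as they close: fully open they stand 13 mm farther back than shut.
Start: joints at [1.076, 0.477, 0.022, 1.555, -0.011, 1.109, -0.083], TCP at [0.255, -0.625, 0.405] pointing down, gripper open.
Joint ranges: [-2.96, 2.96], [-0.34, 2.1], [-1.41, 1.46], [0.24, 2.44], [-1.37, 4.51], [0.17, 1.92], [-2.96, 2.96]. Speed limits (rad/s): [2.39, 2.39, 3.14, 3.14, 3.14, 3.14, 3.14].

### API

Orientations are given as a rotation vector (axis times angle).
In Python, from bench import r gives the robot as it stands.
- The arm moves only by the tool carry_out, never from a script. Its argument "moves" is a list of rows, each a list of 5 numbers: the shift along the tool's x, y, z in m, then the turn about the tool's z in rad, then the finger opening in m, from 0 to 0.0854. In form: [[dx, dy, dz, roll, claw], ...]. A call has exactly 8 rows; each row is the pose to reach, as a shift and turn from the pose commanded when the call began, along the tool's axes at that moment; what a row does not reach only later rows make up. A row lasts 1/10 s, in which the tool goes at most 50 mm and 8.59 degrees, less where a joint would pass 70% of its speed; a pose out of reach is approached as far as the arm can. A call with a gripper value outside its range is refused whole. The fingers move at their own pace and stop on an object; "force" is the grip in N (left out, the last holds). Time passes only in rows, so rows that repeat a pose let the fingers close, or fill a call up. It gives the time, the measured TCP pose, the force, the opening and the grip force at its end, in the units of the state.
- r.get_obs(): the state, without advancing time (a new reading comes with each control period).
- r.grab_frame(name): name is "scene" or "side" or "wrist"; returns the picture (384x512x3 uint8, red, green, blue); there is no depth.
- r.calibration(name): a dict with "fx", "fy", "cx", "cy" (pixels), "rvec" (rotation vector, rad) and "tvec" (3), from world to camera coordinates, as OpenCV has them. Camera axes: x right, y down, z forward; pixel columns grow to the right and rows downward; lengths in m; the calibration is good to about 2 mm. The wrist camera is an equidistant fisheye: a pixel r from the principal point sees the ray r / f radians off the axis. A picture is of the moment at which its call begins: read the wrist's pose just before it. calibration takes no time and is no camera call; for the wrist camera it gives the pose at the moment of the call.
- r.hand_in(): hands the job in; it is judged then, once.
The state is a dict: "clock": time; "joints": joint angles; "qvel": joint speeds; "tau": joint torques, N m; "tcp_pos": TCP position; "orientation": TCP orientation; "contact_force": force on the tool from outside, world axes, zero at the start; "moment": the same for the moment, N m; "grip_width": finger opening in m; "gripper_force": force on a finger pad.
Only numpy, scipy, OpenCV 4.12 (cv2) and the standard library are available. Lean on these libraries where they do the work, as an engineer would, in place of code of your own. Each camera call takes 0.05 s, during which the arm holds its last target. There are 200 camera calls.

## Working session

There is one attempt and no reset: what is moved stays moved. The work goes in short steps, Python scripts to look and compute and a tool call to move; the robot and the scene stay as the last step left them, time stands still between calls to the robot, and variables do not carry over. Pictures are saved under pics/ and viewed, at most 10 in all, crops included, and the job is handed in when it is done.

Besides the shell and the picture viewer there is one more tool, called after "Request:" in YAML: its name, and indented under it one key for each argument. carry_out: Moves the arm, as the interface text tells. Its arguments: {"type":"object","properties":{"moves":{"type":"array","items":{"type":"array","items":{"type":"number"}}},"force":{"type":"number"}},"required":["moves"]}

```bash
mkdir -p pics; ls; python3 - <<'E'
from bench import r
import cv2,numpy as np
o=r.get_obs();print({k:np.round(v,3) for k,v in o.items()})
for n in("scene","side"):
    f=r.grab_frame(n);cv2.imwrite(f"pics/{n}0.png",f[:,:,::-1]);c=r.calibration(n);print(n,{k:np.round(v,3) for k,v in c.items()})
E
```

```text
pics
{'clock': np.float64(0.0), 'joints': array([ 1.076,  0.478,  0.022,  1.556, -0.011,  1.109, -0.083]), 'qvel': array([-0.002, -0.001,  0.   , -0.002,  0.   ,  0.002,  0.001]), 'tau': array([ 0.0000e+00, -5.9646e+01,  1.6080e+00, -2.8119e+01,  1.2000e-02,
        9.0000e-03,  0.0000e+00]), 'tcp_pos': array([ 0.255, -0.625,  0.404]), 'orientation': array([-3.081e+00, -6.040e-01,  1.000e-03]), 'contact_force': array([-0.219,  0.446, -0.71 ]), 'moment': array([ 0.   ,  0.042, -0.03 ]), 'gripper_force': np.float64(0.0), 'grip_width': np.float64(0.086)}
scene {'fx': np.float64(386.967), 'fy': np.float64(386.967), 'cx': np.float64(255.91), 'cy': np.float64(185.564), 'rvec': array([ 1.28 , -2.164,  1.045]), 'tvec': array([0.067, 0.396, 0.94 ])}
side {'fx': np.float64(475.808), 'fy': np.float64(475.808), 'cx': np.float64(251.929), 'cy': np.float64(192.988), 'rvec': array([ 0.493, -2.465,  1.514]), 'tvec': array([0.386, 0.26 , 1.012])}
```

View pics/scene0.png

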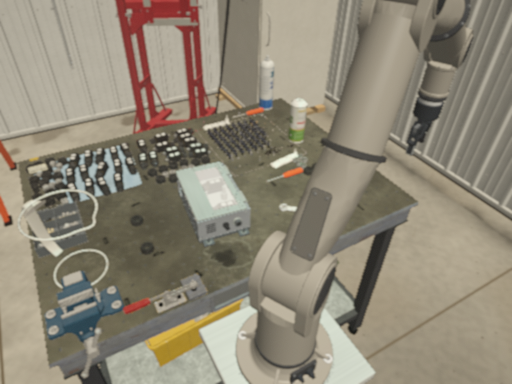

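View pics/side0.png

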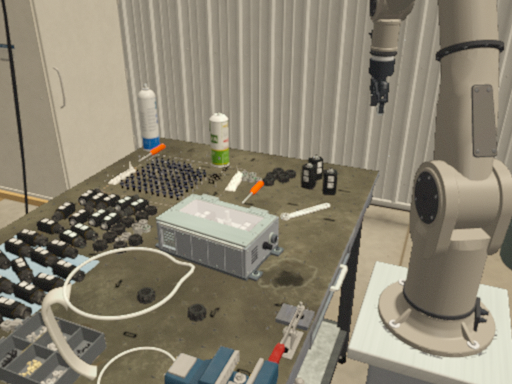

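The scene view shows the dock at about (213,200). The side view shows it at about (218,235), with its near long face visible, two nuts at (146,295) and (197,312), and the standing modules at (308–330,175). I'll enlarge both views to pick corners.

```bash
cat > h.py <<'E'
from bench import r
import cv2,numpy as np
from scipy.spatial.transform import Rotation as R
def ray(n,p,c=None):
    c=c or r.calibration(n);M=R.from_rotvec(c["rvec"]).as_matrix();t=np.array(c["tvec"])
    x=(p[0]-c["cx"])/c["fx"];y=(p[1]-c["cy"])/c["fy"]
    if n=="wrist":
        a=np.hypot(x,y);d=np.array([x/a*np.sin(a),y/a*np.sin(a),np.cos(a)]) if a>1e-9 else np.array([0,0,1.])
    else: d=np.array([x,y,1.])
    return -M.T@t,M.T@d
def onz(n,p,z,c=None):
    o,d=ray(n,p,c);return o+d*(z-o[2])/d[2]
def proj(n,P):
    c=r.calibration(n);q=R.from_rotvec(c["rvec"]).apply(np.atleast_2d(P))+c["tvec"]
    if n=="wrist":
        s=np.hypot(q[:,0],q[:,1]);k=np.arctan2(s,q[:,2])/s
        return np.c_[c["cx"]+c["fx"]*q[:,0]*k,c["cy"]+c["fy"]*q[:,1]*k]
    return np.c_[c["cx"]+c["fx"]*q[:,0]/q[:,2],c["cy"]+c["fy"]*q[:,1]/q[:,2]]
def tri(a,pa,b,pb):
    o,d=ray(a,pa);p,e=ray(b,pb);s=np.linalg.lstsq(np.c_[d,-e],p-o,rcond=None)[0]
    A=o+s[0]*d;B=p+s[1]*e;return (A+B)/2,np.linalg.norm(A-B)
E
python3 - <<'E'
from h import *
a=cv2.imread("pics/side0.png")[185:285,145:295];b=cv2.imread("pics/scene0.png")[155:245,165:255]
cv2.imwrite("pics/c1.png",cv2.resize(a,None,fx=5,fy=5,interpolation=2));cv2.imwrite("pics/c2.png",cv2.resize(b,None,fx=6,fy=6,interpolation=2))
for p in[(160,233),(239,273),(197,195),(280,215)]:print(p,np.round(onz("side",p,.098),3))
for p in[(146,295),(197,312)]:print('nut',np.round(onz("side",p,.01),3))
E
```

```text
(160, 233) [0.624 0.071 0.098]
(239, 273) [0.387 0.142 0.098]
(197, 195) [ 0.637 -0.137  0.098]
(280, 215) [ 0.391 -0.119  0.098]
nut [0.595 0.187 0.01 ]
nut [0.463 0.193 0.01 ]
```

View pics/c1.png

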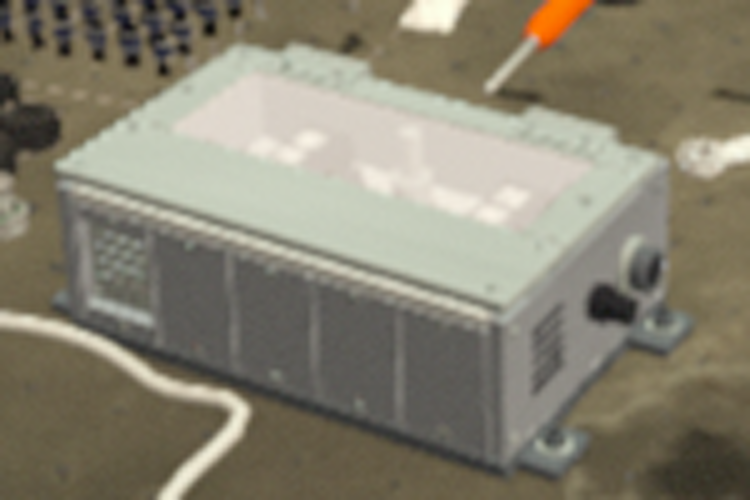

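View pics/c2.png

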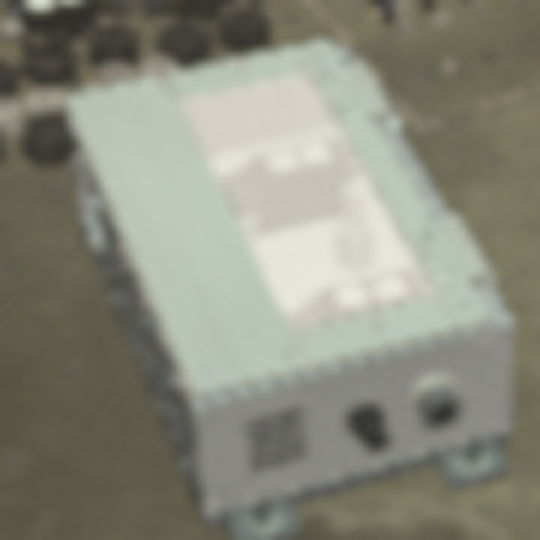

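Crop 1 (side view) shows the catch face as five plates. The far one, around crop (122,265), has a bright lip and a textured inset, so it is the likely recess. The others look flat and dark. Crop 2 (scene view) shows the dock top corners clearly. Next I'll triangulate the corners.

```bash
python3 - <<'E'
from h import *
S=lambda x,y:(145+x/5-.4,185+y/5-.4);C=lambda x,y:(165+x/6-.4,155+y/6-.4)
s=dict(NL=S(500,312),FL=S(60,175),FR=S(238,45),NR=S(665,160));c=dict(NL=C(205,398),FL=C(72,100),FR=C(325,42),NR=C(512,318))
for k in s:
    P,e=tri("side",s[k],"scene",c[k]);print(k,P.round(3),round(e,4),onz("side",s[k],.098).round(3),onz("scene",c[k],.098).round(3))
nl=onz("side",s["NL"],.098);fl=onz("side",s["FL"],.098)
u=(fl-nl);print(np.linalg.norm(u),np.degrees(np.arctan2(u[1],u[0])))
# recess center in side view, intersect with face plane
n=np.cross(u,[0,0,1]);
for p in[(80,250),(155,280),(232,300),(122,215),(122,320),(400,350)]:
    o,d=ray("side",S(*p));X=o+d*(n@(nl-o))/(n@d);print(p,X.round(3),(X-nl)@u/np.linalg.norm(u)-.130)
W=[]
for n_ in [(146,295),(197,312)]:print('nut',onz("side",n_,.01).round(3))
E
```

```text
NL [0.419 0.038 0.089] 0.0028 [0.415 0.049 0.098] [0.409 0.042 0.098]
FL [0.671 0.013 0.094] 0.0014 [0.666 0.02  0.098] [0.667 0.014 0.098]
FR [ 0.652 -0.137  0.099] 0.0016 [ 0.654 -0.139  0.098] [ 0.652 -0.137  0.098]
NR [ 0.398 -0.124  0.089] 0.0011 [ 0.394 -0.109  0.098] [ 0.389 -0.118  0.098]
0.2522736489694925 -6.622558671193738
(80, 250) [0.658 0.021 0.057] 0.11428746109932003
(155, 280) [0.612 0.026 0.053] 0.06759931420143112
(232, 300) [0.565 0.031 0.057] 0.020714674844317355
(122, 215) [0.629 0.024 0.086] 0.08485010280244762
(122, 320) [0.635 0.023 0.022] 0.09123807823430607
(400, 350) [0.469 0.043 0.059] -0.07564972370496612
nut [0.595 0.187 0.01 ]
nut [0.463 0.193 0.01 ]
```

```bash
cat >> h.py <<'E'
def to(P,tip=False):
    "shift in tool axes to bring the TCP (or shut fingertip) to P"
    o=r.get_obs();M=R.from_rotvec(o["orientation"]);p=o["tcp_pos"]+(M.apply([0,0,.173]) if tip else 0)
    return M.inv().apply(np.array(P)-p).round(4)
def st():
    o=r.get_obs();M=R.from_rotvec(o["orientation"]).as_matrix()
    print("t",o["clock"].round(2),"tcp",o["tcp_pos"].round(4),"tip",(o["tcp_pos"]+.173*M[:,2]).round(4),"F",o["contact_force"].round(1),"g",o["grip_width"].round(3),"\nq",o["joints"].round(3),"\nxyz axes\n",M.T.round(3))
U=np.array([.9945,-.1045,0]);V=np.array([.1045,.9945,0]);D=np.array([.532,-.049,0])
dk=lambda x,y,z:D+U*x+V*y+np.array([0,0,z])
E
python3 -c "
from h import *
st();print(to([.5,-.4,.404]),to(dk(.09,.15,.35)),dk(.09,.15,.2))"
```

```text
Traceback (most recent call last):
  File "h.py", line 28, in st
    print("t",o["clock"].round(2),"tcp",o["tcp_pos"].round(4),"tip",(o["tcp_pos"]+.173*M[:,2]).round(4),"F",o["contact_force"].round(1),"g",o["grip_width"].round(3),"\nq",o["joints"].round(3),"\nxyz axes\n",M.T.round(3))
              ^^^^^^^^^^^^^^^^
AttributeError: 'float' object has no attribute 'round'
```

```bash
sed -i 's/o\["clock"\].round(2)/round(float(o["clock"]),2)/;s/o\["grip_width"\].round(3)/round(float(o["grip_width"]),4)/' h.py
python3 -c "
from h import *
st();print(to([.5,-.4,.404]),to(dk(.09,.15,.35)),dk(.09,.15,.2))"
```

```text
t 0.1 tcp [ 0.2545 -0.6249  0.4038] tip [ 0.2544 -0.6246  0.2308] F [-0.   0.3  0.3] g 0.0852 
q [ 1.076  0.478  0.022  1.556 -0.012  1.109 -0.083] 
xyz axes
 [[ 0.926  0.377 -0.   ]
 [ 0.377 -0.926 -0.002]
 [-0.001  0.002 -1.   ]]
[ 0.3122 -0.1157 -0.    ] [ 0.6243 -0.5184  0.0546] [0.63718 0.09077 0.2    ]
```

Request:
carry_out:
  moves:
    - [0.04, -0.015, 0, 0.05, 0]
    - [0.08, -0.03, 0, 0.1, 0]
    - [0.12, -0.045, 0, 0.15, 0]
    - [0.16, -0.06, 0, 0.2, 0]
    - [0.2, -0.075, 0, 0.25, 0]
    - [0.24, -0.09, 0, 0.3, 0]
    - [0.28, -0.105, 0, 0.35, 0]
    - [0.31, -0.115, 0, 0.4, 0]

```text
clock: 0.9
tcp_pos: [0.5005, -0.3988, 0.4043]
orientation: [-3.14, 0.02, -0.0]
contact_force: [1.0, 0.4, -1.1]
grip_width: -0.0001
gripper_force: 0.0
```

```bash
python3 -c "
from h import *
st();print(to(dk(.09,.15,.35)),to(dk(.0,.17,.40)),dk(.09,.15,.2))"
```

```text
t 0.9 tcp [ 0.5005 -0.3988  0.4043] tip [ 0.5005 -0.3986  0.2313] F [ 1.   0.4 -1.1] g -0.0001 
q [ 0.569  0.42   0.01   1.645 -0.006  1.078 -1.003] 
xyz axes
 [[ 1.    -0.012  0.   ]
 [-0.012 -1.    -0.001]
 [ 0.     0.001 -1.   ]]
[ 0.1306 -0.4912  0.055 ] [ 0.0428 -0.5195  0.005 ] [0.63718 0.09077 0.2    ]
```

Request:
carry_out:
  moves:
    - [-0.045, 0.022, -0.02, 0, 0]
    - [-0.09, 0.044, -0.04, 0, 0]
    - [-0.135, 0.066, -0.06, 0, 0]
    - [-0.18, 0.088, -0.08, 0, 0]
    - [-0.225, 0.11, -0.1, 0, 0]
    - [-0.27, 0.132, -0.12, 0, 0]
    - [-0.315, 0.154, -0.14, 0, 0]
    - [-0.36, 0.176, -0.16, 0, 0]

```text
clock: 1.7
tcp_pos: [0.1606, -0.5607, 0.5536]
orientation: [-3.141, 0.021, 0.0]
contact_force: [0.3, -1.8, 0.7]
grip_width: 0.0
gripper_force: 0.0
```

Request:
carry_out:
  moves:
    - [-0.02, 0, -0.04, 0, 0]
    - [-0.04, 0, -0.08, 0, 0]
    - [-0.06, 0, -0.12, 0, 0]
    - [-0.08, 0, -0.16, 0, 0]
    - [-0.1, 0, -0.2, 0, 0]
    - [-0.12, 0, -0.24, 0, 0]
    - [-0.14, 0, -0.28, 0, 0]
    - [-0.14, 0, -0.32, 0, 0]

```text
clock: 2.5
tcp_pos: [0.019, -0.5477, 0.8473]
orientation: [3.097, -0.028, 0.002]
contact_force: [0.2, 0.2, -0.2]
grip_width: -0.0001
gripper_force: 0.0
```

```bash
python3 -c "
from h import *
st();f=r.grab_frame('side');g=r.grab_frame('scene')
cv2.imwrite('pics/p3.png',np.vstack([f,g])[:,:,::-1][::1]); cv2.imwrite('pics/p3.png',cv2.resize(np.hstack([f,g])[:,:,::-1],(800,300)))"
```

```text
t 2.5 tcp [ 0.019  -0.5477  0.8473] tip [ 0.0191 -0.5554  0.6745] F [ 0.2  0.2 -0.2] g -0.0001 
q [ 0.996  0.193  0.581  1.019 -0.113  1.914 -0.062] 
xyz axes
 [[ 1.    -0.018  0.001]
 [-0.018 -0.999  0.044]
 [ 0.001 -0.044 -0.999]]
```

View pics/p3.png

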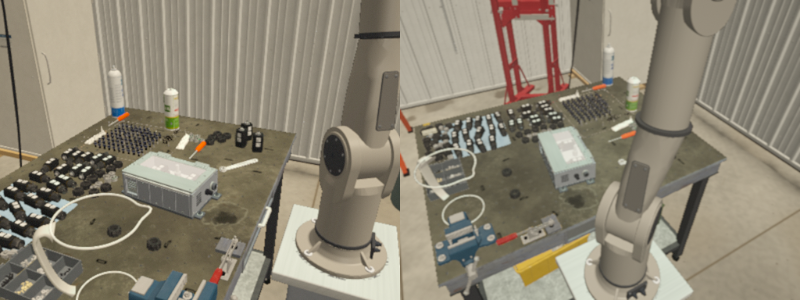

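The arm is raised at the robot's right and the table is undisturbed. Wrist joint 6 is at its limit, and the tool has begun tilting with the tip toward -y, as I wanted. I'll push further, then check whether the tilt persists.

Request:
carry_out:
  moves:
    - [0, 0, -0.03, 0, 0]
    - [0, 0, -0.06, 0, 0]
    - [0, 0, -0.09, 0, 0]
    - [0, 0, -0.12, 0, 0]
    - [0, 0, -0.15, 0, 0]
    - [0, 0, -0.18, 0, 0]
    - [0, 0, -0.2, 0, 0]
    - [0, 0, -0.2, 0, 0]

```text
clock: 3.4
tcp_pos: [0.0206, -0.5003, 0.877]
orientation: [3.046, -0.018, 0.009]
contact_force: [-0.0, 0.0, 0.5]
grip_width: -0.0
gripper_force: 0.0
```

```bash
python3 -c "
from h import *
st()"
```

```text
t 3.4 tcp [ 0.0206 -0.5003  0.877 ] tip [ 0.0214 -0.5168  0.7047] F [-0.   0.   0.5] g -0.0 
q [ 0.663  0.102  0.885  1.064 -0.087  1.915 -0.074] 
xyz axes
 [[ 1.    -0.011  0.006]
 [-0.012 -0.995  0.095]
 [ 0.005 -0.095 -0.995]]
```

Request:
carry_out:
  moves:
    - [0, 0, 0.03, 0, 0]
    - [0, 0, 0.06, 0, 0]
    - [0, 0, 0.09, 0, 0]
    - [0, 0, 0.12, 0, 0]
    - [0, 0, 0.15, 0, 0]
    - [0, 0, 0.18, 0, 0]
    - [0, 0, 0.2, 0, 0]
    - [0, 0, 0.2, 0, 0]

```text
clock: 4.2
tcp_pos: [0.022, -0.5191, 0.6755]
orientation: [3.05, -0.017, 0.006]
contact_force: [1.2, -0.1, -0.5]
grip_width: -0.0001
gripper_force: 0.0
```

```bash
python3 -c "
from h import *
st()"
```

```text
t 4.2 tcp [ 0.022  -0.5191  0.6755] tip [ 0.0226 -0.5349  0.5032] F [ 1.2 -0.1 -0.5] g -0.0001 
q [ 0.606  0.024  0.838  1.557 -0.009  1.478 -0.139] 
xyz axes
 [[ 1.    -0.011  0.004]
 [-0.012 -0.996  0.091]
 [ 0.003 -0.091 -0.996]]
```

Tilt persists between calls, so I can ratchet it up to about 30°.

Request:
carry_out:
  moves:
    - [0, 0.01, -0.05, 0, 0]
    - [0, 0.02, -0.1, 0, 0]
    - [0, 0.03, -0.15, 0, 0]
    - [0, 0.04, -0.2, 0, 0]
    - [0, 0.05, -0.25, 0, 0]
    - [0, 0.06, -0.3, 0, 0]
    - [0, 0.07, -0.35, 0, 0]
    - [0, 0.08, -0.4, 0, 0]

```text
clock: 5.0
tcp_pos: [0.0161, -0.5157, 0.9029]
orientation: [2.983, -0.021, 0.014]
contact_force: [-0.0, 0.2, 0.3]
grip_width: 0.0004
gripper_force: 0.0
```

Request:
carry_out:
  moves:
    - [0, 0.02, -0.05, 0, 0]
    - [0, 0.04, -0.1, 0, 0]
    - [0, 0.06, -0.15, 0, 0]
    - [0, 0.08, -0.2, 0, 0]
    - [0, 0.1, -0.25, 0, 0]
    - [0, 0.12, -0.3, 0, 0]
    - [0, 0.14, -0.35, 0, 0]
    - [0, 0.16, -0.4, 0, 0]

```text
clock: 5.8
tcp_pos: [0.0114, -0.5032, 0.9302]
orientation: [2.922, -0.019, 0.018]
contact_force: [0.1, -0.4, 0.1]
grip_width: -0.0001
gripper_force: 0.0
```

```bash
python3 -c "
from h import *
st()"
```

```text
t 5.8 tcp [ 0.0114 -0.5032  0.9302] tip [ 0.0132 -0.5409  0.7613] F [ 0.1 -0.4  0.1] g -0.0001 
q [ 0.823  0.128  0.766  0.912 -0.106  1.915 -0.056] 
xyz axes
 [[ 1.    -0.012  0.014]
 [-0.014 -0.976  0.218]
 [ 0.011 -0.218 -0.976]]
```

Request:
carry_out:
  moves:
    - [-0.01, 0.02, -0.05, 0, 0]
    - [-0.02, 0.04, -0.1, 0, 0]
    - [-0.03, 0.06, -0.15, 0, 0]
    - [-0.04, 0.08, -0.2, 0, 0]
    - [-0.05, 0.1, -0.25, 0, 0]
    - [-0.06, 0.12, -0.3, 0, 0]
    - [-0.07, 0.14, -0.35, 0, 0]
    - [-0.08, 0.16, -0.4, 0, 0]

```text
clock: 6.6
tcp_pos: [-0.0339, -0.4814, 0.9571]
orientation: [2.861, -0.019, 0.016]
contact_force: [0.2, 0.6, 0.7]
grip_width: 0.0
gripper_force: 0.0
```

Request:
carry_out:
  moves:
    - [-0.01, 0.02, -0.05, 0, 0]
    - [-0.02, 0.04, -0.1, 0, 0]
    - [-0.03, 0.06, -0.15, 0, 0]
    - [-0.04, 0.08, -0.2, 0, 0]
    - [-0.05, 0.1, -0.25, 0, 0]
    - [-0.06, 0.12, -0.3, 0, 0]
    - [-0.07, 0.14, -0.35, 0, 0]
    - [-0.08, 0.16, -0.4, 0, 0]

```text
clock: 7.4
tcp_pos: [-0.0726, -0.4539, 0.9826]
orientation: [2.802, -0.02, 0.01]
contact_force: [-0.8, 0.0, 0.9]
grip_width: 0.0002
gripper_force: 0.0
```

Request:
carry_out:
  moves:
    - [-0.01, 0.02, -0.05, 0, 0]
    - [-0.02, 0.04, -0.1, 0, 0]
    - [-0.03, 0.06, -0.15, 0, 0]
    - [-0.04, 0.08, -0.2, 0, 0]
    - [-0.05, 0.1, -0.25, 0, 0]
    - [-0.06, 0.12, -0.3, 0, 0]
    - [-0.07, 0.14, -0.35, 0, 0]
    - [-0.08, 0.16, -0.4, 0, 0]

```text
clock: 8.2
tcp_pos: [-0.1067, -0.421, 1.0061]
orientation: [2.743, -0.021, 0.001]
contact_force: [0.0, -0.0, -0.3]
grip_width: -0.0
gripper_force: 0.0
```

```bash
python3 -c "
from h import *
st()"
```

```text
t 8.2 tcp [-0.1067 -0.421   1.0061] tip [-0.1071 -0.4881  0.8467] F [ 0.  -0.  -0.3] g -0.0 
q [ 1.247  0.022  0.476  0.811 -0.07   1.915  0.098] 
xyz axes
 [[ 1.    -0.015  0.004]
 [-0.015 -0.922  0.388]
 [-0.002 -0.388 -0.922]]
```

Request:
carry_out:
  moves:
    - [-0.01, 0.02, -0.05, 0, 0]
    - [-0.02, 0.04, -0.1, 0, 0]
    - [-0.03, 0.06, -0.15, 0, 0]
    - [-0.04, 0.08, -0.2, 0, 0]
    - [-0.05, 0.1, -0.25, 0, 0]
    - [-0.06, 0.12, -0.3, 0, 0]
    - [-0.07, 0.14, -0.35, 0, 0]
    - [-0.08, 0.16, -0.4, 0, 0]

```text
clock: 9.0
tcp_pos: [-0.1345, -0.3797, 1.0286]
orientation: [2.684, -0.024, -0.012]
contact_force: [-1.4, 0.1, 0.4]
grip_width: 0.0
gripper_force: 0.0
```

Request:
carry_out:
  moves:
    - [-0.01, 0.02, -0.05, 0, 0]
    - [-0.02, 0.04, -0.1, 0, 0]
    - [-0.03, 0.06, -0.15, 0, 0]
    - [-0.04, 0.08, -0.2, 0, 0]
    - [-0.05, 0.1, -0.25, 0, 0]
    - [-0.06, 0.12, -0.3, 0, 0]
    - [-0.07, 0.14, -0.35, 0, 0]
    - [-0.08, 0.16, -0.4, 0, 0]

```text
clock: 9.8
tcp_pos: [-0.1537, -0.3342, 1.0493]
orientation: [2.626, -0.028, -0.03]
contact_force: [0.1, 0.0, 0.2]
grip_width: 0.0
gripper_force: 0.0
```

```bash
python3 -c "
from h import *
st();print(to([.15,-.5,.6]),to([.45,-.3,.45]))"
```

```text
t 9.8 tcp [-0.1537 -0.3342  1.0493] tip [-0.1582 -0.4194  0.8988] F [0.1 0.  0.2] g 0.0 
q [ 2.022 -0.03  -0.124  0.753 -0.145  1.915  0.22 ] 
xyz axes
 [[ 1.    -0.025 -0.016]
 [-0.014 -0.87   0.493]
 [-0.026 -0.492 -0.87 ]]
[ 0.3149 -0.0815  0.4645] [ 0.6121 -0.3337  0.4887]
```

Request:
carry_out:
  moves:
    - [0.02, -0.005, 0.03, 0, 0]
    - [0.04, -0.01, 0.06, 0, 0]
    - [0.06, -0.015, 0.09, 0, 0]
    - [0.08, -0.02, 0.12, 0, 0]
    - [0.1, -0.026, 0.15, 0, 0]
    - [0.125, -0.032, 0.185, 0, 0]
    - [0.15, -0.04, 0.22, 0, 0]
    - [0.17, -0.045, 0.25, 0, 0]

```text
clock: 10.6
tcp_pos: [0.012, -0.4227, 0.805]
orientation: [2.627, -0.025, -0.03]
contact_force: [-0.4, -0.6, -0.3]
grip_width: 0.0002
gripper_force: 0.0
```

Request:
carry_out:
  moves:
    - [0.02, -0.005, 0.03, 0, 0]
    - [0.04, -0.01, 0.06, 0, 0]
    - [0.06, -0.015, 0.09, 0, 0]
    - [0.08, -0.02, 0.12, 0, 0]
    - [0.1, -0.026, 0.15, 0, 0]
    - [0.12, -0.032, 0.18, 0, 0]
    - [0.14, -0.036, 0.21, 0, 0]
    - [0.14, -0.036, 0.21, 0, 0]

```text
clock: 11.4
tcp_pos: [0.147, -0.4982, 0.5997]
orientation: [2.634, -0.021, -0.03]
contact_force: [-0.8, 0.5, -0.1]
grip_width: 0.0001
gripper_force: 0.0
```

```bash
python3 -c "
from h import *
st();print(to([.45,-.3,.45]),to(dk(.09,.13,.3),1),dk(.09,.13,.3))"
```

```text
t 11.4 tcp [ 0.147  -0.4982  0.5997] tip [ 0.1427 -0.5823  0.4486] F [-0.8  0.5 -0.1] g 0.0001 
q [ 1.816  0.007 -0.714  1.767  0.31   0.941 -0.613] 
xyz axes
 [[ 1.    -0.021 -0.017]
 [-0.01  -0.874  0.486]
 [-0.025 -0.486 -0.874]]
[ 0.3013 -0.249   0.027 ] [ 0.4812 -0.6478 -0.1998] [0.63509 0.07088 0.3    ]
```

Request:
carry_out:
  moves:
    - [0.037, -0.031, 0.003, 0, 0]
    - [0.075, -0.062, 0.006, 0, 0]
    - [0.112, -0.093, 0.01, 0, 0]
    - [0.15, -0.125, 0.013, 0, 0]
    - [0.188, -0.156, 0.017, 0, 0]
    - [0.225, -0.187, 0.02, 0, 0]
    - [0.263, -0.218, 0.024, 0, 0]
    - [0.3, -0.249, 0.027, 0, 0]

```text
clock: 12.2
tcp_pos: [0.4488, -0.3026, 0.4535]
orientation: [2.624, -0.03, -0.031]
contact_force: [-0.1, -1.5, 0.3]
grip_width: 0.0003
gripper_force: 0.0
```

```bash
python3 -c "
from h import *
st();print(to(dk(.09,.13,.2),1))"
```

```text
t 12.2 tcp [ 0.4488 -0.3026  0.4535] tip [ 0.444  -0.3881  0.3032] F [-0.1 -1.5  0.3] g 0.0003 
q [ 1.184  0.316 -1.005  1.869  0.863  1.174 -1.764] 
xyz axes
 [[ 0.999 -0.027 -0.016]
 [-0.016 -0.869  0.495]
 [-0.028 -0.494 -0.869]]
[ 0.1802 -0.4528 -0.1425]
```

Request:
carry_out:
  moves:
    - [0.011, -0.028, -0.008, 0, 0]
    - [0.022, -0.056, -0.016, 0, 0]
    - [0.033, -0.084, -0.024, 0, 0]
    - [0.044, -0.112, -0.032, 0, 0]
    - [0.055, -0.14, -0.042, 0, 0]
    - [0.066, -0.168, -0.052, 0, 0]
    - [0.078, -0.197, -0.061, 0, 0]
    - [0.09, -0.226, -0.071, 0, 0]

```text
clock: 13.0
tcp_pos: [0.5433, -0.0733, 0.4026]
orientation: [2.624, -0.03, -0.031]
contact_force: [0.6, -0.4, 0.2]
grip_width: -0.0002
gripper_force: 0.0
```

```bash
python3 -c "
from h import *
st();print(to(dk(.05,.15,.2),1))"
```

```text
t 13.0 tcp [ 0.5433 -0.0733  0.4026] tip [ 0.5385 -0.1588  0.2523] F [ 0.6 -0.4  0.2] g -0.0002 
q [ 0.676  0.482 -1.031  1.836  0.897  1.41  -2.262] 
xyz axes
 [[ 1.    -0.027 -0.016]
 [-0.015 -0.869  0.494]
 [-0.028 -0.494 -0.869]]
[ 0.0529 -0.2473 -0.0815]
```

Request:
carry_out:
  moves:
    - [0.006, -0.03, -0.01, -0.13, 0]
    - [0.013, -0.061, -0.02, -0.26, 0]
    - [0.02, -0.092, -0.03, -0.39, 0]
    - [0.026, -0.123, -0.04, -0.52, 0]
    - [0.033, -0.154, -0.05, -0.65, 0]
    - [0.04, -0.185, -0.06, -0.78, 0]
    - [0.046, -0.216, -0.07, -0.91, 0]
    - [0.053, -0.247, -0.08, -1.04, 0]

```text
clock: 13.8
tcp_pos: [0.6021, 0.1798, 0.3491]
orientation: [2.336, 1.312, -0.381]
contact_force: [-0.5, 0.3, 0.7]
grip_width: -0.0001
gripper_force: 0.0
```

```bash
python3 -c "
from h import *
st();print(to(dk(.05,.15,.12),1))"
```

```text
t 13.8 tcp [0.6021 0.1798 0.3491] tip [0.5974 0.0943 0.1988] F [-0.5  0.3  0.7] g -0.0001 
q [ 0.219  0.801 -1.123  1.615  0.98   1.692 -1.634] 
xyz axes
 [[ 0.514  0.738 -0.436]
 [ 0.857 -0.459  0.234]
 [-0.027 -0.494 -0.869]]
[ 0.0349 -0.0187  0.0682]
```

Request:
carry_out:
  moves:
    - [0.004, -0.002, 0.008, -0.126, 0]
    - [0.009, -0.005, 0.016, -0.252, 0]
    - [0.013, -0.007, 0.024, -0.378, 0]
    - [0.017, -0.009, 0.032, -0.504, 0]
    - [0.022, -0.012, 0.04, -0.63, 0]
    - [0.026, -0.014, 0.05, -0.756, 0]
    - [0.031, -0.016, 0.06, -0.882, 0]
    - [0.035, -0.019, 0.068, -1.01, 0]

```text
clock: 14.6
tcp_pos: [0.6022, 0.1793, 0.2698]
orientation: [1.485, 2.398, -0.657]
contact_force: [0.2, 1.2, 0.5]
grip_width: -0.0002
gripper_force: 0.0
```

Request:
carry_out:
  moves:
    - [0, 0, 0, -0.126, 0]
    - [0, 0, 0, -0.252, 0]
    - [0, 0, 0, -0.378, 0]
    - [0, 0, 0, -0.504, 0]
    - [0, 0, 0, -0.63, 0]
    - [0, 0, 0, -0.756, 0]
    - [0, 0, 0, -0.882, 0]
    - [0, 0, 0, -1.01, 0]

```text
clock: 15.4
tcp_pos: [0.6022, 0.1796, 0.2703]
orientation: [-0.149, -3.03, 0.804]
contact_force: [0.0, 0.1, -0.2]
grip_width: -0.0003
gripper_force: 0.0
```

```bash
python3 -c "
from h import *
st();print(to(dk(.05,.15,.031),1),to(dk(.05,.12,.031),1))
f=r.grab_frame('wrist');cv2.imwrite('pics/w1.png',f[:,:,::-1]);g=r.grab_frame('side');cv2.imwrite('pics/p4.png',cv2.resize(np.hstack([f,g])[:,:,::-1],(800,300)))"
```

```text
t 15.4 tcp [0.6022 0.1796 0.2703] tip [0.5974 0.094  0.1201] F [ 0.   0.1 -0.2] g -0.0003 
q [ 0.283  1.044 -1.301  1.659  1.192  1.791  0.24 ] 
xyz axes
 [[-0.995  0.092 -0.021]
 [ 0.091  0.864 -0.495]
 [-0.028 -0.495 -0.869]]
[0.0019 0.045  0.0769] [0.0023 0.0189 0.0917]
```

View pics/p4.png

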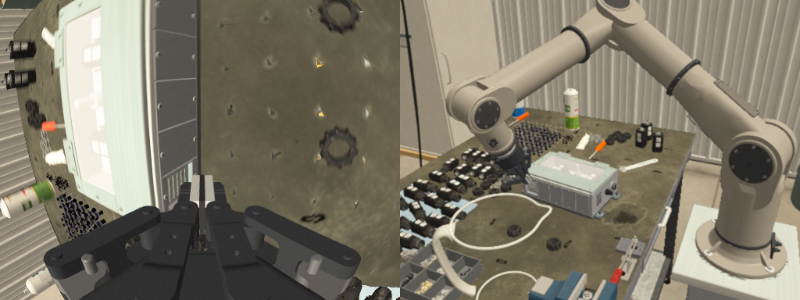

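The left panel (wrist) shows the shut fingers at (200,185) beside the catch face, with a slatted plate at (175,185). The right panel shows the arm leaning over the left of the dock. I'll look closer at that plate.

```bash
python3 -c "
from h import *
f=cv2.imread('pics/w1.png');print(f.shape);cv2.imwrite('pics/w1c.png',cv2.resize(f[0:300,170:290],None,fx=2,fy=2,interpolation=2)) 
c=r.calibration('wrist')
for z in(.022,.047,.072):print(proj('wrist',[dk(x,.085,z) for x in(-.12,-.096,-.048,0,.048,.096,.12)]).round(0).tolist())"
```

```text
(384, 512, 3)
[[249.0, -13.0], [249.0, 12.0], [249.0, 66.0], [250.0, 121.0], [250.0, 175.0], [251.0, 223.0], [251.0, 245.0]]
[[232.0, -21.0], [232.0, 6.0], [232.0, 64.0], [233.0, 124.0], [235.0, 182.0], [236.0, 233.0], [237.0, 256.0]]
[[213.0, -30.0], [212.0, -1.0], [212.0, 62.0], [214.0, 128.0], [216.0, 191.0], [220.0, 245.0], [221.0, 269.0]]
```

View pics/w1c.png

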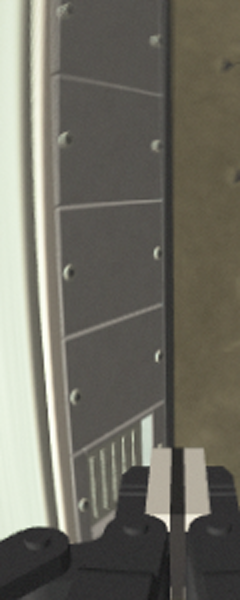

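The face is five flush plates. The far one, roughly dock x 0.07–0.115, is slatted. I'll touch the neighbouring plate first as a datum, then slide over.

Request:
carry_out:
  moves:
    - [0, 0.003, 0.012, 0, 0]
    - [0, 0.005, 0.024, 0, 0]
    - [0.001, 0.008, 0.036, 0, 0]
    - [0.001, 0.01, 0.048, 0, 0]
    - [0.001, 0.013, 0.06, 0, 0]
    - [0.002, 0.016, 0.072, 0, 0]
    - [0.002, 0.018, 0.084, 0, 0]
    - [0.002, 0.019, 0.092, 0, 0]

```text
clock: 16.3
tcp_pos: [0.5988, 0.1511, 0.1796]
orientation: [-0.155, -3.032, 0.802]
contact_force: [-0.7, 0.6, -0.2]
grip_width: 0.0001
gripper_force: 0.0
```

```bash
cat >> h.py <<'E'
def ind(P): P=np.array(P)-D;return np.array([P@U,P@V,P[2]]).round(4)
def tipd():
    o=r.get_obs();M=R.from_rotvec(o["orientation"]);t=o["tcp_pos"]+M.apply([0,0,.173]);print("tip in dock",ind(t),"F dock",np.round([o["contact_force"]@U,o["contact_force"]@V,o["contact_force"][2]],1),"dock x,y,z in tool",*[M.inv().apply(a).round(3) for a in(U,V,[0,0,1])])
E
python3 -c "
from h import *
st();tipd()"
```

```text
t 16.3 tcp [0.5988 0.1511 0.1796] tip [0.5941 0.0658 0.0292] F [-0.7  0.6 -0.2] g 0.0001 
q [ 0.307  1.141 -1.227  1.722  1.293  1.698  0.191] 
xyz axes
 [[-0.995  0.096 -0.023]
 [ 0.095  0.865 -0.493]
 [-0.027 -0.493 -0.869]]
tip in dock [0.0498 0.1206 0.0292] F dock [-0.8  0.5 -0.2] dock x,y,z in tool [-1.     0.004  0.025] [-0.009  0.87  -0.493] [-0.023 -0.493 -0.869]
```

Request:
carry_out:
  moves:
    - [0, -0.004, 0.002, 0, 0]
    - [0, -0.007, 0.004, 0, 0]
    - [0, -0.01, 0.006, 0, 0]
    - [0, -0.011, 0.0065, 0, 0]
    - [0, -0.012, 0.007, 0, 0]
    - [0, -0.013, 0.0075, 0, 0]
    - [0, -0.014, 0.008, 0, 0]
    - [0, -0.015, 0.0085, 0, 0]

```text
clock: 17.1
tcp_pos: [0.5973, 0.1345, 0.1811]
orientation: [-0.155, -3.033, 0.802]
contact_force: [-0.3, 0.5, 0.5]
grip_width: 0.0002
gripper_force: 0.0
```

```bash
python3 -c "
from h import *
tipd()"
```

```text
tip in dock [0.0502 0.1041 0.0306] F dock [-0.4  0.4  0.5] dock x,y,z in tool [-1.     0.004  0.026] [-0.009  0.87  -0.493] [-0.024 -0.493 -0.87 ]
```

Request:
carry_out:
  moves:
    - [0, -0.001, 0.0005, 0, 0]
    - [0, -0.002, 0.001, 0, 0]
    - [0, -0.003, 0.0015, 0, 0]
    - [0, -0.004, 0.002, 0, 0]
    - [0, -0.005, 0.003, 0, 0]
    - [0, -0.006, 0.0035, 0, 0]
    - [0, -0.006, 0.0035, 0, 0]
    - [0, -0.006, 0.0035, 0, 0]

```text
clock: 17.9
tcp_pos: [0.5967, 0.1275, 0.1809]
orientation: [-0.156, -3.033, 0.802]
contact_force: [0.7, 0.3, -0.5]
grip_width: 0.0002
gripper_force: 0.0
```

```bash
python3 -c "
from h import *
tipd()"
```

```text
tip in dock [0.0503 0.0971 0.0305] F dock [ 0.7  0.4 -0.5] dock x,y,z in tool [-1.     0.005  0.025] [-0.009  0.87  -0.493] [-0.024 -0.493 -0.87 ]
```

Request:
carry_out:
  moves:
    - [0, -0.001, 0.0005, 0, 0]
    - [0, -0.002, 0.001, 0, 0]
    - [0, -0.003, 0.0015, 0, 0]
    - [0, -0.004, 0.002, 0, 0]
    - [0, -0.0045, 0.0025, 0, 0]
    - [0, -0.005, 0.003, 0, 0]
    - [0, -0.005, 0.003, 0, 0]
    - [0, -0.005, 0.003, 0, 0]

```text
clock: 18.7
tcp_pos: [0.5961, 0.1218, 0.1807]
orientation: [-0.156, -3.033, 0.802]
contact_force: [0.6, 0.3, 0.9]
grip_width: -0.0001
gripper_force: 0.0
```

```bash
python3 -c "
from h import *
tipd()"
```

```text
tip in dock [0.0503 0.0913 0.0303] F dock [0.5 0.3 0.9] dock x,y,z in tool [-1.     0.005  0.025] [-0.009  0.87  -0.493] [-0.024 -0.493 -0.87 ]
```

Request:
carry_out:
  moves:
    - [0, -0.001, 0.0005, 0, 0]
    - [0, -0.002, 0.001, 0, 0]
    - [0, -0.003, 0.0015, 0, 0]
    - [0, -0.004, 0.002, 0, 0]
    - [0, -0.0045, 0.0025, 0, 0]
    - [0, -0.005, 0.003, 0, 0]
    - [0, -0.005, 0.003, 0, 0]
    - [0, -0.005, 0.003, 0, 0]

```text
clock: 19.5
tcp_pos: [0.5955, 0.1165, 0.1809]
orientation: [-0.155, -3.034, 0.8]
contact_force: [0.1, 3.9, 2.1]
grip_width: 0.0006
gripper_force: 1.7
```

```bash
python3 -c "
from h import *
tipd()"
```

```text
tip in dock [0.0504 0.0861 0.0304] F dock [-0.4  3.8  2.1] dock x,y,z in tool [-1.     0.004  0.026] [-0.009  0.871 -0.492] [-0.025 -0.492 -0.87 ]
```

Contact is 3.8 N at tip y=0.086. I'll slide 40 mm toward the slatted plate.

Request:
carry_out:
  moves:
    - [-0.006, 0, 0, 0, 0]
    - [-0.012, 0, 0, 0, 0]
    - [-0.018, 0, 0, 0, 0]
    - [-0.024, 0, 0, 0, 0]
    - [-0.03, 0, 0, 0, 0]
    - [-0.036, 0, 0, 0, 0]
    - [-0.042, 0, 0, 0, 0]
    - [-0.042, 0, 0, 0, 0]

```text
clock: 20.3
tcp_pos: [0.6386, 0.1113, 0.1818]
orientation: [0.159, 3.033, -0.803]
contact_force: [1.0, 1.9, 1.3]
grip_width: 0.0002
gripper_force: 0.0
```

```bash
python3 -c "
from h import *
st();tipd()"
```

```text
t 20.3 tcp [0.6386 0.1113 0.1818] tip [0.6341 0.0259 0.0314] F [1.  1.9 1.3] g 0.0002 
q [ 0.354  1.144 -1.208  1.657  1.33   1.689  0.299] 
xyz axes
 [[-0.995  0.097 -0.026]
 [ 0.098  0.864 -0.494]
 [-0.026 -0.494 -0.869]]
tip in dock [0.0938 0.0851 0.0314] F dock [0.7 2.  1.3] dock x,y,z in tool [-1.     0.007  0.026] [-0.007  0.87  -0.494] [-0.026 -0.494 -0.869]
```

Request:
carry_out:
  moves:
    - [0, -0.0004, 0.0002, 0, 0]
    - [0, -0.0008, 0.0005, 0, 0]
    - [0, -0.0013, 0.0007, 0, 0]
    - [0, -0.0017, 0.001, 0, 0]
    - [0, -0.002, 0.0012, 0, 0]
    - [0, -0.0022, 0.0013, 0, 0]
    - [0, -0.0026, 0.0015, 0, 0]
    - [0, -0.0026, 0.0015, 0, 0]

```text
clock: 21.1
tcp_pos: [0.6371, 0.1107, 0.1823]
orientation: [0.153, 3.034, -0.795]
contact_force: [3.2, 8.6, 1.5]
grip_width: -0.0
gripper_force: 0.0
```

```bash
python3 -c "
from h import *
tipd()"
```

```text
tip in dock [0.0926 0.0852 0.0315] F dock [2.2 8.9 1.5] dock x,y,z in tool [-1.     0.003  0.028] [-0.011  0.872 -0.489] [-0.026 -0.489 -0.872]
```

The slatted plate is solid: 9 N with no give. I'll ease off and slide the other way.

Request:
carry_out:
  moves:
    - [0, 0.0017, -0.001, 0, 0]
    - [0.01, 0.0017, -0.001, 0, 0]
    - [0.02, 0.0017, -0.001, 0, 0]
    - [0.03, 0.0017, -0.001, 0, 0]
    - [0.04, 0.0017, -0.001, 0, 0]
    - [0.05, 0.0017, -0.001, 0, 0]
    - [0.06, 0.0017, -0.001, 0, 0]
    - [0.06, 0.0017, -0.001, 0, 0]

```text
clock: 21.9
tcp_pos: [0.5765, 0.1181, 0.1808]
orientation: [0.152, 3.035, -0.797]
contact_force: [-0.2, 8.7, 2.4]
grip_width: 0.0001
gripper_force: 3.5
```

```bash
python3 -c "
from h import *
tipd()"
```

```text
tip in dock [0.0315 0.0861 0.0301] F dock [-1.1  8.6  2.4] dock x,y,z in tool [-1.     0.002  0.027] [-0.011  0.872 -0.49 ] [-0.025 -0.49  -0.871]
```

Request:
carry_out:
  moves:
    - [0.004, 0, 0, 0, 0]
    - [0.008, 0, 0, 0, 0]
    - [0.012, 0, 0, 0, 0]
    - [0.014, 0, 0, 0, 0]
    - [0.016, 0, 0, 0, 0]
    - [0.018, 0, 0, 0, 0]
    - [0.018, 0, 0, 0, 0]
    - [0.018, 0, 0, 0, 0]

```text
clock: 22.7
tcp_pos: [0.5599, 0.1199, 0.1806]
orientation: [0.154, 3.033, -0.795]
contact_force: [3.2, 7.9, 1.3]
grip_width: -0.0001
gripper_force: 3.2
```

```bash
python3 -c "
from h import *
tipd()"
```

```text
tip in dock [0.0151 0.0863 0.0298] F dock [2.4 8.1 1.3] dock x,y,z in tool [-1.     0.004  0.029] [-0.01   0.872 -0.489] [-0.027 -0.489 -0.872]
```

Request:
carry_out:
  moves:
    - [0.004, 0, 0, 0, 0]
    - [0.008, 0, 0, 0, 0]
    - [0.012, 0, 0, 0, 0]
    - [0.014, 0, 0, 0, 0]
    - [0.016, 0, 0, 0, 0]
    - [0.018, 0, 0, 0, 0]
    - [0.018, 0, 0, 0, 0]
    - [0.018, 0, 0, 0, 0]

```text
clock: 23.5
tcp_pos: [0.5421, 0.1218, 0.1803]
orientation: [0.154, 3.033, -0.794]
contact_force: [4.2, 9.2, 1.8]
grip_width: 0.0001
gripper_force: 3.0
```

```bash
python3 -c "
from h import *
tipd()"
```

```text
tip in dock [-0.0028  0.0864  0.0294] F dock [3.2 9.6 1.8] dock x,y,z in tool [-1.     0.004  0.029] [-0.01   0.872 -0.489] [-0.027 -0.489 -0.872]
```

Request:
carry_out:
  moves:
    - [0.004, 0, 0, 0, 0]
    - [0.008, 0, 0, 0, 0]
    - [0.012, 0, 0, 0, 0]
    - [0.014, 0, 0, 0, 0]
    - [0.016, 0, 0, 0, 0]
    - [0.018, 0, 0, 0, 0]
    - [0.018, 0, 0, 0, 0]
    - [0.018, 0, 0, 0, 0]

```text
clock: 24.3
tcp_pos: [0.5243, 0.1238, 0.18]
orientation: [0.154, 3.033, -0.793]
contact_force: [4.7, 10.9, 2.0]
grip_width: 0.0001
gripper_force: 2.8
```

```bash
python3 -c "
from h import *
tipd()"
```

```text
tip in dock [-0.0206  0.0866  0.0291] F dock [ 3.5 11.3  2. ] dock x,y,z in tool [-1.     0.005  0.029] [-0.01   0.873 -0.488] [-0.028 -0.488 -0.872]
```

Request:
carry_out:
  moves:
    - [0.004, 0.0005, 0, 0, 0]
    - [0.008, 0.0005, 0, 0, 0]
    - [0.012, 0.0005, -0.001, 0, 0]
    - [0.014, 0.0005, -0.001, 0, 0]
    - [0.016, 0.0005, -0.001, 0, 0]
    - [0.018, 0.0005, -0.001, 0, 0]
    - [0.018, 0.0005, -0.001, 0, 0]
    - [0.018, 0.0005, -0.001, 0, 0]

```text
clock: 25.1
tcp_pos: [0.5064, 0.126, 0.1799]
orientation: [0.155, 3.033, -0.795]
contact_force: [3.3, 8.6, 1.2]
grip_width: -0.0001
gripper_force: 2.8
```

```bash
python3 -c "
from h import *
tipd()"
```

```text
tip in dock [-0.0388  0.0867  0.0291] F dock [2.4 8.9 1.2] dock x,y,z in tool [-1.     0.005  0.028] [-0.01   0.872 -0.489] [-0.027 -0.489 -0.872]
```

Request:
carry_out:
  moves:
    - [0.004, 0, 0, 0, 0]
    - [0.008, 0, 0, 0, 0]
    - [0.012, 0, 0, 0, 0]
    - [0.014, 0, 0, 0, 0]
    - [0.016, 0, 0, 0, 0]
    - [0.018, 0, 0, 0, 0]
    - [0.018, 0, 0, 0, 0]
    - [0.018, 0, 0, 0, 0]

```text
clock: 25.9
tcp_pos: [0.4886, 0.1279, 0.1796]
orientation: [0.155, 3.033, -0.794]
contact_force: [2.7, 10.4, 2.2]
grip_width: 0.0
gripper_force: 2.6
```

```bash
python3 -c "
from h import *
tipd()"
```

```text
tip in dock [-0.0567  0.0869  0.0287] F dock [ 1.6 10.6  2.2] dock x,y,z in tool [-1.     0.005  0.029] [-0.01   0.873 -0.488] [-0.027 -0.488 -0.872]
```

```bash
python3 -c "
from h import *
o=r.get_obs();M=R.from_rotvec(o['orientation']).inv();F=M.apply(o['contact_force']);m=M.apply(o['moment']);print('tool F',F.round(2),'m',m.round(3),'arm z~',-m[0]/F[1])
f=r.grab_frame('wrist');g=r.grab_frame('side');cv2.imwrite('pics/w2.png',cv2.resize(np.hstack([cv2.resize(f[100:384,130:400],(403,424)),cv2.resize(g[170:310,130:290],(485,424))])[:,:,::-1],(800,382)))"
```

```text
tool F [-1.75  8.16 -7.07] m [-1.931 -0.563  0.06 ] arm z~ 0.23647285115679417
```

View pics/w2.png

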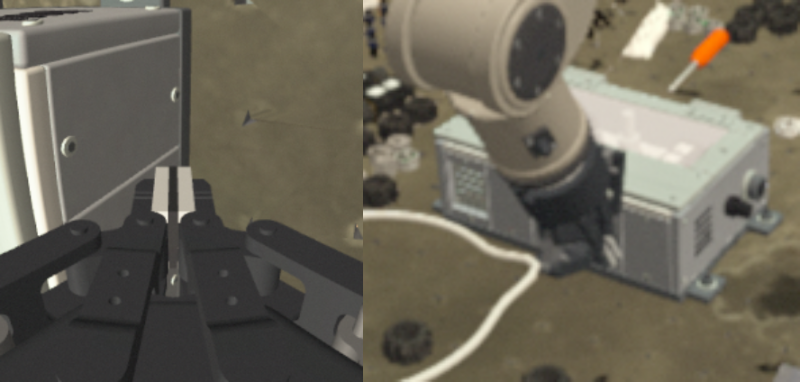

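The tool is still on flat plate, and the moment arm (0.24 m) fits contact at the tip rather than the knuckle. Continuing toward -x.

Request:
carry_out:
  moves:
    - [0.004, 0.0005, 0, 0, 0]
    - [0.008, 0.0005, 0, 0, 0]
    - [0.012, 0.0005, -0.001, 0, 0]
    - [0.014, 0.0005, -0.001, 0, 0]
    - [0.016, 0.0005, -0.001, 0, 0]
    - [0.018, 0.0005, -0.001, 0, 0]
    - [0.018, 0.0005, -0.001, 0, 0]
    - [0.018, 0.0005, -0.001, 0, 0]

```text
clock: 26.8
tcp_pos: [0.4707, 0.1301, 0.1796]
orientation: [0.155, 3.033, -0.795]
contact_force: [2.5, 7.4, 1.2]
grip_width: -0.0001
gripper_force: 2.6
```

```bash
python3 -c "
from h import *
tipd()"
```

```text
tip in dock [-0.0748  0.087   0.0288] F dock [1.7 7.6 1.2] dock x,y,z in tool [-1.     0.005  0.028] [-0.009  0.872 -0.489] [-0.027 -0.489 -0.872]
```

Request:
carry_out:
  moves:
    - [0.004, 0, 0, 0, 0]
    - [0.008, 0, 0, 0, 0]
    - [0.012, 0, 0, 0, 0]
    - [0.014, 0, 0, 0, 0]
    - [0.016, 0, 0, 0, 0]
    - [0.018, 0, 0, 0, 0]
    - [0.018, 0, 0, 0, 0]
    - [0.018, 0, 0, 0, 0]

```text
clock: 27.6
tcp_pos: [0.4529, 0.132, 0.1792]
orientation: [0.156, 3.033, -0.794]
contact_force: [3.4, 9.2, 1.0]
grip_width: -0.0003
gripper_force: 2.4
```

```bash
python3 -c "
from h import *
st();tipd()"
```

```text
t 27.6 tcp [0.4529 0.132  0.1792] tip [0.449  0.0474 0.0284] F [3.4 9.2 1. ] g -0.0003 
q [ 0.381  1.076 -1.3    2.066  1.218  1.635 -0.067] 
xyz axes
 [[-0.995  0.095 -0.027]
 [ 0.096  0.867 -0.489]
 [-0.023 -0.489 -0.872]]
tip in dock [-0.0926  0.0872  0.0284] F dock [2.4 9.5 1. ] dock x,y,z in tool [-1.     0.005  0.028] [-0.009  0.872 -0.489] [-0.027 -0.489 -0.872]
```

Nowhere gave a drop, but the pad sensor read 0 at the slatted plate and over 2 elsewhere. So there the tip was free and the bulging knuckles of the shut fingers were stopping it. Opening the fingers partway makes the dock-side tip the outermost point. I'll retry there.

Request:
carry_out:
  moves:
    - [0, 0.018, -0.01, 0, 0]
    - [0, 0.037, -0.018, 0, 0.04]
    - [-0.03, 0.037, -0.017, 0, 0.04]
    - [-0.06, 0.037, -0.017, 0, 0.04]
    - [-0.09, 0.037, -0.017, 0, 0.04]
    - [-0.12, 0.037, -0.017, 0, 0.04]
    - [-0.155, 0.037, -0.017, 0, 0.04]
    - [-0.185, 0.037, -0.017, 0, 0.04]

```text
clock: 28.4
tcp_pos: [0.6415, 0.1518, 0.1791]
orientation: [-0.157, -3.031, 0.805]
contact_force: [0.3, 1.0, 1.2]
grip_width: 0.0401
gripper_force: 0.0
```

```bash
python3 -c "
from h import *
st();tipd()"
```

```text
t 28.4 tcp [0.6415 0.1518 0.1791] tip [0.6368 0.0662 0.0288] F [0.3 1.  1.2] g 0.0401 
q [ 0.282  1.159 -1.201  1.616  1.313  1.707  0.269] 
xyz axes
 [[-0.995  0.097 -0.024]
 [ 0.096  0.863 -0.495]
 [-0.027 -0.495 -0.869]]
tip in dock [0.0922 0.1255 0.0288] F dock [0.2 1.  1.2] dock x,y,z in tool [-1.     0.006  0.024] [-0.007  0.869 -0.495] [-0.024 -0.495 -0.869]
```

Request:
carry_out:
  moves:
    - [0, 0.002, 0.0035, 0, 0.04]
    - [0, 0.0, 0.0045, 0, 0.04]
    - [0, -0.0015, 0.0055, 0, 0.04]
    - [0, -0.003, 0.0065, 0, 0.04]
    - [0, -0.0045, 0.0075, 0, 0.04]
    - [0, -0.006, 0.008, 0, 0.04]
    - [0, -0.0075, 0.009, 0, 0.04]
    - [0, -0.0085, 0.0095, 0, 0.04]

```text
clock: 29.2
tcp_pos: [0.6392, 0.141, 0.1754]
orientation: [-0.155, -3.033, 0.802]
contact_force: [0.7, -0.6, 0.7]
grip_width: 0.0398
gripper_force: 0.0
```

```bash
python3 -c "
from h import *
tipd();print(r.get_obs()['gripper_force'],r.get_obs()['grip_width'])"
```

```text
tip in dock [0.0912 0.1149 0.0249] F dock [ 0.7 -0.5  0.7] dock x,y,z in tool [-1.     0.004  0.025] [-0.009  0.87  -0.493] [-0.024 -0.493 -0.87 ]
0.0 0.03980646410599896
```

Request:
carry_out:
  moves:
    - [0, -0.001, 0.0006, 0, 0.04]
    - [0, -0.002, 0.0012, 0, 0.04]
    - [0, -0.003, 0.0017, 0, 0.04]
    - [0, -0.004, 0.0023, 0, 0.04]
    - [0, -0.005, 0.003, 0, 0.04]
    - [0, -0.006, 0.0035, 0, 0.04]
    - [0, -0.007, 0.004, 0, 0.04]
    - [0, -0.007, 0.004, 0, 0.04]

```text
clock: 30.0
tcp_pos: [0.6386, 0.133, 0.1753]
orientation: [-0.156, -3.033, 0.802]
contact_force: [-0.4, -0.2, -0.6]
grip_width: 0.0402
gripper_force: 0.0
```

```bash
python3 -c "
from h import *
tipd();print(r.get_obs()['gripper_force'],r.get_obs()['grip_width'])"
```

```text
tip in dock [0.0914 0.1068 0.0249] F dock [-0.4 -0.2 -0.6] dock x,y,z in tool [-1.     0.005  0.025] [-0.008  0.87  -0.493] [-0.024 -0.493 -0.87 ]
0.0 0.04024922788414848
```

Request:
carry_out:
  moves:
    - [0, -0.001, 0.0006, 0, 0.04]
    - [0, -0.002, 0.0012, 0, 0.04]
    - [0, -0.003, 0.0017, 0, 0.04]
    - [0, -0.004, 0.0023, 0, 0.04]
    - [0, -0.005, 0.003, 0, 0.04]
    - [0, -0.006, 0.0035, 0, 0.04]
    - [0, -0.006, 0.0035, 0, 0.04]
    - [0, -0.006, 0.0035, 0, 0.04]

```text
clock: 30.8
tcp_pos: [0.6379, 0.1263, 0.1752]
orientation: [-0.156, -3.033, 0.802]
contact_force: [-0.3, 0.1, -0.0]
grip_width: 0.0402
gripper_force: 0.0
```

```bash
python3 -c "
from h import *
tipd();print(r.get_obs()['gripper_force'],r.get_obs()['grip_width'])"
```

```text
tip in dock [0.0914 0.1001 0.0248] F dock [-0.3  0.1 -0. ] dock x,y,z in tool [-1.     0.005  0.025] [-0.009  0.87  -0.493] [-0.024 -0.493 -0.87 ]
0.0 0.04021354224787621
```

Request:
carry_out:
  moves:
    - [0, -0.001, 0.0006, 0, 0.04]
    - [0, -0.002, 0.0012, 0, 0.04]
    - [0, -0.003, 0.0017, 0, 0.04]
    - [0, -0.004, 0.0023, 0, 0.04]
    - [0, -0.005, 0.003, 0, 0.04]
    - [0, -0.005, 0.003, 0, 0.04]
    - [0, -0.005, 0.003, 0, 0.04]
    - [0, -0.005, 0.003, 0, 0.04]

```text
clock: 31.6
tcp_pos: [0.6371, 0.1249, 0.1763]
orientation: [0.149, 3.036, -0.786]
contact_force: [2.2, 15.8, -0.4]
grip_width: 0.0402
gripper_force: 0.0
```

```bash
python3 -c "
from h import *
tipd();print(r.get_obs()['gripper_force'],r.get_obs()['grip_width'])"
```

```text
tip in dock [0.0914 0.1001 0.025 ] F dock [ 0.5 15.9 -0.4] dock x,y,z in tool [-1.     0.001  0.029] [-0.014  0.875 -0.484] [-0.026 -0.484 -0.874]
0.0 0.04022346146259456
```

```bash
python3 -c "
from h import *
o=r.get_obs();M=R.from_rotvec(o['orientation']).inv();F=M.apply(o['contact_force']);m=M.apply(o['moment']);print('tool F',F.round(2),'m',m.round(3))
# line of action in tool yz plane: m_x=y*Fz-z*Fy
for y in(-.06,-.045,-.035,-.0145,0):print(y,'z',((y*F[2]-m[0])/F[1]).round(3))
print('m about base?',o['moment'].round(2),o['contact_force'].round(2),np.cross(o['tcp_pos'],o['contact_force']).round(2))
f=r.grab_frame('wrist');cv2.imwrite('pics/w3.png',cv2.resize(f[60:384,100:420],(640,560))[:,:,::-1])"
```

```text
tool F [-0.71 14.14 -7.37] m [-2.508 -0.086  0.051]
-0.06 z 0.209
-0.045 z 0.201
-0.035 z 0.196
-0.0145 z 0.185
0 z 0.177
m about base? [ 2.49 -0.33  0.06] [ 2.16 15.81 -0.39] [-2.84  0.63  9.8 ]
```

View pics/w3.png

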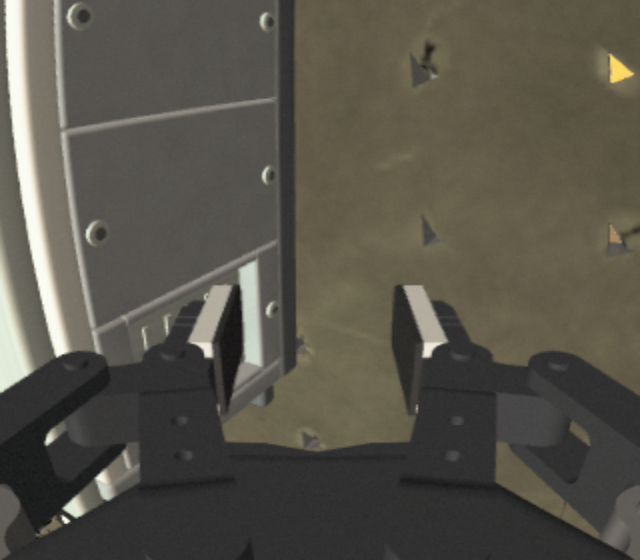

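The wrist view shows a real recess at the slatted plate, with a bright sill at (250,310). The finger's outer linkage, at (60,380), is what stops against the cover edge. I'll back off, shut the fingers and roll a quarter turn so the linkage lies along the dock.

Request:
carry_out:
  moves:
    - [0, 0.02, -0.011, 0, 0.04]
    - [0, 0.04, -0.023, 0.1, 0]
    - [0, 0.04, -0.023, 0.24, 0]
    - [0, 0.04, -0.023, 0.38, 0]
    - [0, 0.04, -0.023, 0.52, 0]
    - [0, 0.04, -0.023, 0.66, 0]
    - [0, 0.04, -0.023, 0.8, 0]
    - [0, 0.04, -0.023, 0.94, 0]

```text
clock: 32.45
tcp_pos: [0.6417, 0.1662, 0.1753]
orientation: [1.417, 2.452, -0.667]
contact_force: [0.6, -0.2, 0.1]
grip_width: -0.0
gripper_force: 0.0
```

Request:
carry_out:
  moves:
    - [0, 0, 0, 0.13, 0]
    - [0, 0, 0, 0.26, 0]
    - [0, 0, 0, 0.39, 0]
    - [0, 0, 0, 0.52, 0]
    - [0, 0, 0, 0.63, 0]
    - [0, 0, 0, 0.63, 0]
    - [0, 0, 0, 0.63, 0]
    - [0, 0, 0, 0.63, 0]

```text
clock: 33.25
tcp_pos: [0.6417, 0.1664, 0.1753]
orientation: [2.026, 1.834, -0.512]
contact_force: [-0.0, 1.9, 0.6]
grip_width: -0.0003
gripper_force: 0.0
```

```bash
python3 -c "
from h import *
st();tipd();print(to(dk(.0915,.11,.034),1))"
```

```text
t 33.25 tcp [0.6417 0.1664 0.1753] tip [0.6372 0.0811 0.0249] F [-0.   1.9  0.6] g -0.0003 
q [ 0.22   1.103 -1.104  1.606  1.243  1.628 -1.294] 
xyz axes
 [[ 0.092  0.865 -0.493]
 [ 0.995 -0.093  0.023]
 [-0.026 -0.493 -0.87 ]]
tip in dock [0.091  0.1403 0.0249] F dock [-0.2  1.9  0.6] dock x,y,z in tool [0.001 1.    0.025] [ 0.87   0.011 -0.493] [-0.493  0.023 -0.87 ]
[-0.0309  0.0004  0.007 ]
```

Request:
carry_out:
  moves:
    - [-0.008, 0, -0.004, 0, 0]
    - [-0.014, 0, -0.002, 0, 0]
    - [-0.02, 0, 0.001, 0, 0]
    - [-0.025, 0, 0.004, 0, 0]
    - [-0.03, 0, 0.007, 0, 0]
    - [-0.033, 0, 0.0085, 0, 0]
    - [-0.035, 0, 0.0095, 0, 0]
    - [-0.035, 0, 0.0095, 0, 0]

```text
clock: 34.05
tcp_pos: [0.6382, 0.1311, 0.1843]
orientation: [2.028, 1.831, -0.511]
contact_force: [-0.3, 0.4, -0.8]
grip_width: -0.0
gripper_force: 0.0
```

Request:
carry_out:
  moves:
    - [-0.001, 0, 0.0006, 0, 0]
    - [-0.002, 0, 0.0012, 0, 0]
    - [-0.003, 0, 0.0017, 0, 0]
    - [-0.004, 0, 0.0023, 0, 0]
    - [-0.005, 0, 0.0028, 0, 0]
    - [-0.006, 0, 0.0034, 0, 0]
    - [-0.007, 0, 0.004, 0, 0]
    - [-0.007, 0, 0.004, 0, 0]

```text
clock: 34.85
tcp_pos: [0.6374, 0.1232, 0.1843]
orientation: [2.028, 1.831, -0.511]
contact_force: [0.4, -0.3, -0.5]
grip_width: 0.0003
gripper_force: 0.0
```

```bash
python3 -c "
from h import *
tipd()"
```

```text
tip in dock [0.0912 0.0969 0.0339] F dock [ 0.4 -0.2 -0.5] dock x,y,z in tool [0.004 1.    0.025] [ 0.87   0.009 -0.493] [-0.493  0.024 -0.87 ]
```

Request:
carry_out:
  moves:
    - [-0.001, 0, 0.0006, 0, 0]
    - [-0.002, 0, 0.0012, 0, 0]
    - [-0.003, 0, 0.0017, 0, 0]
    - [-0.004, 0, 0.0023, 0, 0]
    - [-0.005, 0, 0.0028, 0, 0]
    - [-0.006, 0, 0.0034, 0, 0]
    - [-0.006, 0, 0.0034, 0, 0]
    - [-0.006, 0, 0.0034, 0, 0]

```text
clock: 35.65
tcp_pos: [0.6368, 0.1165, 0.1843]
orientation: [2.028, 1.831, -0.511]
contact_force: [-0.1, -0.5, 0.6]
grip_width: -0.0001
gripper_force: 0.0
```

```bash
python3 -c "
from h import *
tipd()"
```

```text
tip in dock [0.0913 0.0903 0.0339] F dock [-0.1 -0.5  0.6] dock x,y,z in tool [0.004 1.    0.025] [ 0.87   0.009 -0.493] [-0.493  0.024 -0.87 ]
```

Request:
carry_out:
  moves:
    - [-0.001, 0, 0.0006, 0, 0]
    - [-0.002, 0, 0.0012, 0, 0]
    - [-0.003, 0, 0.0017, 0, 0]
    - [-0.004, 0, 0.0023, 0, 0]
    - [-0.0045, 0, 0.0025, 0, 0]
    - [-0.005, 0, 0.0028, 0, 0]
    - [-0.005, 0, 0.0028, 0, 0]
    - [-0.005, 0, 0.0028, 0, 0]

```text
clock: 36.45
tcp_pos: [0.6362, 0.1109, 0.1844]
orientation: [2.027, 1.831, -0.511]
contact_force: [-0.1, 0.4, -0.0]
grip_width: 0.0002
gripper_force: 0.0
```

```bash
python3 -c "
from h import *
tipd()"
```

```text
tip in dock [0.0913 0.0846 0.0339] F dock [-0.2  0.4 -0. ] dock x,y,z in tool [0.004 1.    0.026] [ 0.87   0.009 -0.493] [-0.493  0.024 -0.87 ]
```

Request:
carry_out:
  moves:
    - [-0.001, 0, 0.0006, 0, 0]
    - [-0.002, 0, 0.0012, 0, 0]
    - [-0.003, 0, 0.0017, 0, 0]
    - [-0.004, 0, 0.0023, 0, 0]
    - [-0.0045, 0, 0.0025, 0, 0]
    - [-0.005, 0, 0.0028, 0, 0]
    - [-0.005, 0, 0.0028, 0, 0]
    - [-0.005, 0, 0.0028, 0, 0]

```text
clock: 37.25
tcp_pos: [0.6356, 0.1067, 0.1847]
orientation: [2.028, 1.835, -0.507]
contact_force: [0.9, 6.6, -0.5]
grip_width: 0.0
gripper_force: 3.1
```

```bash
python3 -c "
from h import *
tipd()"
```

```text
tip in dock [0.0913 0.0809 0.0339] F dock [ 0.2  6.7 -0.5] dock x,y,z in tool [0.002 1.    0.026] [ 0.872  0.011 -0.49 ] [-0.49   0.024 -0.871]
```

Request:
carry_out:
  moves:
    - [-0.0005, 0, 0.0003, 0, 0]
    - [-0.001, 0, 0.0006, 0, 0]
    - [-0.0015, 0, 0.0009, 0, 0]
    - [-0.002, 0, 0.0012, 0, 0]
    - [-0.0025, 0, 0.0014, 0, 0]
    - [-0.003, 0, 0.0017, 0, 0]
    - [-0.003, 0, 0.0017, 0, 0]
    - [-0.003, 0, 0.0017, 0, 0]

```text
clock: 38.05
tcp_pos: [0.6351, 0.1053, 0.1851]
orientation: [2.029, 1.839, -0.501]
contact_force: [1.6, 13.1, -0.8]
grip_width: -0.0002
gripper_force: 6.1
```

```bash
python3 -c "
from h import *
tipd()
o=r.get_obs();M=R.from_rotvec(o['orientation']).inv();F=M.apply(o['contact_force']);m=M.apply(o['moment']);print('tool F',F.round(2),'m',m.round(3)) # m_y=z*Fx-x*Fz
for x in(-.038,-.011,0):print(x,((m[1]+x*F[2])/F[0]).round(3))"
```

```text
tip in dock [0.0913 0.0803 0.034 ] F dock [ 0.2 13.2 -0.8] dock x,y,z in tool [0.001 1.    0.028] [ 0.874  0.013 -0.485] [-0.486  0.025 -0.874]
tool F [11.93  0.39 -5.7 ] m [2.000e-03 2.872e+00 9.900e-02]
-0.038 0.259
-0.011 0.246
0 0.241
```

```bash
python3 - <<'E'
from h import *
o=r.get_obs();c=r.calibration('wrist')
Rc=R.from_rotvec(c['rvec']);cam=Rc.inv();pos=-cam.apply(c['tvec'])
T=R.from_rotvec(o['orientation']);rel=T.inv()*cam;off=T.inv().apply(pos-o['tcp_pos']);print('cam in tool',off.round(3))
T1=R.from_rotvec([-0.149,-3.03,0.804]);p1=np.array([.6022,.1796,.2703])
cam1=T1*rel;pc=p1+T1.apply(off);rv=cam1.inv()
c1=dict(c);c1['rvec']=rv.as_rotvec();c1['tvec']=-rv.apply(pc)
for px,z in[((202.5,162),.082),((200,102),.082),((198,40),.082),((207,220),.082),((252.5,162),.01),((252,102),.01),((251,48),.01)]:
    print(px,z,ind(onz('wrist',px,z,c1)))
E
```

```text
cam in tool [0.073 0.    0.031]
(202.5, 162) 0.082 [0.0235 0.0815 0.082 ]
(200, 102) 0.082 [-0.0197  0.0813  0.082 ]
(198, 40) 0.082 [-0.0639  0.0802  0.082 ]
(207, 220) 0.082 [0.0692 0.0825 0.082 ]
(252.5, 162) 0.01 [0.0389 0.0808 0.01  ]
(252, 102) 0.01 [-0.0167  0.0805  0.01  ]
(251, 48) 0.01 [-0.0661  0.0796  0.01  ]
```

The contact is off-centre: the moment puts it about 9 mm toward -x, so the near finger is catching the recess frame. I'll back off, shift +5 mm in x and press again.

Request:
carry_out:
  moves:
    - [0.005, 0, -0.0028, 0, 0]
    - [0.01, 0.002, -0.0056, 0, 0]
    - [0.01, 0.0055, -0.0056, 0, 0]
    - [0.008, 0.0055, -0.0045, 0, 0]
    - [0.006, 0.0055, -0.0034, 0, 0]
    - [0.004, 0.0055, -0.0022, 0, 0]
    - [0.003, 0.0055, -0.0017, 0, 0]
    - [0.003, 0.0055, -0.0017, 0, 0]

```text
clock: 38.85
tcp_pos: [0.6412, 0.1048, 0.1846]
orientation: [2.028, 1.832, -0.51]
contact_force: [1.6, 3.0, -1.2]
grip_width: -0.0002
gripper_force: 1.8
```

```bash
cat >> h.py <<'E'
def con():
    tipd();o=r.get_obs();M=R.from_rotvec(o['orientation']).inv();F=M.apply(o['contact_force']);m=M.apply(o['moment']);print('F',F.round(1),'side y',((-m[2]-.011*F[1])/F[0]).round(4),'arm',((m[1]-.011*F[2])/F[0]).round(3),o['gripper_force'])
E
python3 -c "
from h import *
con()"
```

```text
tip in dock [0.097  0.0793 0.0341] F dock [ 1.2  3.1 -1.2] dock x,y,z in tool [0.004 1.    0.026] [ 0.871  0.01  -0.492] [-0.492  0.024 -0.87 ]
F [ 3.3  1.2 -0.4] side y -0.0035 arm 0.408 1.783405258320272
```

Request:
carry_out:
  moves:
    - [-0.0005, 0, 0.0003, 0, 0]
    - [-0.001, 0, 0.0006, 0, 0]
    - [-0.0015, 0, 0.0009, 0, 0]
    - [-0.002, 0, 0.0012, 0, 0]
    - [-0.0025, 0, 0.0014, 0, 0]
    - [-0.003, 0, 0.0017, 0, 0]
    - [-0.003, 0, 0.0017, 0, 0]
    - [-0.003, 0, 0.0017, 0, 0]

```text
clock: 39.65
tcp_pos: [0.6408, 0.1014, 0.1846]
orientation: [2.028, 1.832, -0.51]
contact_force: [2.8, 4.7, -0.6]
grip_width: -0.0
gripper_force: 2.5
```

```bash
python3 -c "
from h import *
con()"
```

```text
tip in dock [0.0969 0.0758 0.0341] F dock [ 2.3  5.  -0.6] dock x,y,z in tool [0.004 1.    0.026] [ 0.87   0.01  -0.492] [-0.492  0.024 -0.87 ]
F [ 4.7  2.3 -1.9] side y -0.0032 arm 0.353 2.5152739975601435
```

That gives softly, so it is the pad. A little more.

Request:
carry_out:
  moves:
    - [-0.0005, 0, 0.0003, 0, 0]
    - [-0.001, 0, 0.0006, 0, 0]
    - [-0.0015, 0, 0.0009, 0, 0]
    - [-0.002, 0, 0.0012, 0, 0]
    - [-0.0025, 0, 0.0014, 0, 0]
    - [-0.003, 0, 0.0017, 0, 0]
    - [-0.0035, 0, 0.002, 0, 0]
    - [-0.0035, 0, 0.002, 0, 0]

```text
clock: 40.45
tcp_pos: [0.6403, 0.0995, 0.185]
orientation: [2.028, 1.836, -0.505]
contact_force: [2.4, 10.8, -1.1]
grip_width: -0.0
gripper_force: 5.4
```

```bash
python3 -c "
from h import *
con();f=r.grab_frame('side');a=cv2.imread('pics/side0.png')[:,:,::-1];d=np.abs(f.astype(int)-a).sum(2)>60
print('changed near robot-end top',d[195:240,235:285].mean(),proj('side',[dk(x,-.08+.165*np.cos(.75),.206) for x in(-.13,.13)]).round())
cv2.imwrite('pics/s5.png',f[:,:,::-1])"
```

```text
tip in dock [0.0969 0.0746 0.0341] F dock [ 1.3 11.  -1.1] dock x,y,z in tool [0.002 1.    0.027] [ 0.873  0.012 -0.488] [-0.488  0.025 -0.872]
F [10.1  1.4 -4.3] side y 0.0066 arm 0.274 5.449501276016235
changed near robot-end top 0.5315555555555556 [[255. 197.]
 [162. 174.]]
```

Pressed to its stop, and the image has changed at the robot-end top, so the cover looks ajar. I'll withdraw, come up clear outside the edge and confirm.

Request:
carry_out:
  moves:
    - [0.026, 0.0, -0.015, 0, 0]
    - [0.052, 0.0, -0.029, 0, 0]
    - [0.041, -0.011, -0.048, 0, 0]
    - [0.03, -0.022, -0.067, 0, 0]
    - [0.02, -0.034, -0.087, 0, 0]
    - [0.009, -0.045, -0.106, 0, 0]
    - [-0.002, -0.056, -0.125, 0, 0]
    - [-0.012, -0.066, -0.144, 0, 0]

```text
clock: 41.3
tcp_pos: [0.5768, 0.1628, 0.3146]
orientation: [2.027, 1.828, -0.516]
contact_force: [0.1, 0.9, -1.1]
grip_width: -0.0001
gripper_force: 0.0
```

```bash
python3 -c "
from h import *
con();f=r.grab_frame('side');g=r.grab_frame('scene')
cv2.imwrite('pics/v10.png',cv2.resize(np.hstack([f[120:320,100:340],g[110:310,130:370]])[:,:,::-1],(800,333)))
print(proj('side',[dk(x,-.084+.165*np.cos(.75),.206) for x in(-.13,.13)]).round())"
```

```text
tip in dock [0.0265 0.1294 0.1645] F dock [-0.   0.9 -1.1] dock x,y,z in tool [0.005 1.    0.024] [ 0.868  0.008 -0.496] [-0.497  0.023 -0.868]
F [ 1.4 -0.   0.5] side y 0.0074 arm 0.364 0.0
[[256. 196.]
 [163. 173.]]
```

View pics/v10.png

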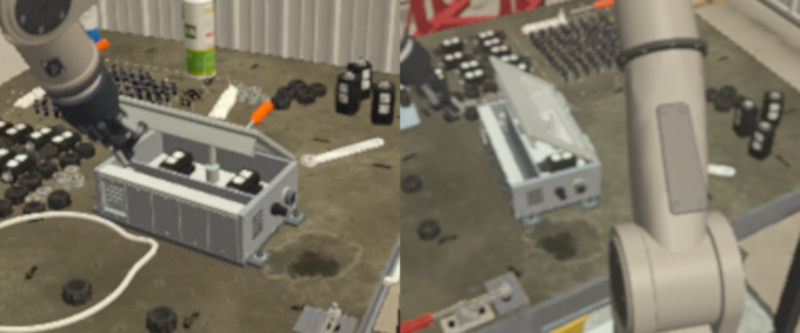

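The cover is ajar at about 0.75 rad, with its near edge corner at about (258,130) in the left panel, and both modules are still in their nests. Next I'll put the tip under the edge and swing the cover up along its arc.

Request:
carry_out:
  moves:
    - [-0.005, -0.003, -0.009, 0, 0]
    - [-0.015, -0.006, -0.012, 0, 0]
    - [-0.025, -0.009, -0.009, 0, 0]
    - [-0.036, -0.012, -0.005, 0, 0]
    - [-0.047, -0.015, -0.001, 0, 0]
    - [-0.056, -0.017, 0.004, 0, 0]
    - [-0.065, -0.017, 0.008, 0, 0]
    - [-0.073, -0.017, 0.012, 0, 0]

```text
clock: 42.2
tcp_pos: [0.5532, 0.0955, 0.3392]
orientation: [2.028, 1.831, -0.512]
contact_force: [0.6, -0.5, 0.1]
grip_width: -0.0003
gripper_force: 0.0
```

```bash
python3 -c "
from h import *
con()"
```

```text
tip in dock [0.0103 0.0606 0.1888] F dock [ 0.7 -0.4  0.1] dock x,y,z in tool [0.004 1.    0.025] [ 0.87   0.009 -0.493] [-0.493  0.024 -0.87 ]
F [-0.4  0.7  0.2] side y -0.0873 arm -1.271 0.0
```

Request:
carry_out:
  moves:
    - [-0.007, 0, 0.003, 0, 0]
    - [-0.014, 0, 0.0055, 0, 0]
    - [-0.021, 0, 0.0045, 0, 0]
    - [-0.028, 0, 0.003, 0, 0]
    - [-0.035, 0, 0.002, 0, 0]
    - [-0.042, 0, 0.0005, 0, 0]
    - [-0.049, 0, -0.001, 0, 0]
    - [-0.055, 0, -0.002, 0, 0]

```text
clock: 43.0
tcp_pos: [0.548, 0.0494, 0.3684]
orientation: [2.028, 1.83, -0.512]
contact_force: [0.3, 1.1, -1.0]
grip_width: 0.0004
gripper_force: 0.5
```

```bash
python3 -c "
from h import *
con()"
```

```text
tip in dock [0.01   0.0141 0.218 ] F dock [ 0.2  1.2 -1. ] dock x,y,z in tool [0.004 1.    0.025] [ 0.87   0.009 -0.493] [-0.494  0.024 -0.869]
F [1.5 0.2 0.3] side y 0.052 arm 0.466 0.5062739651839365
```

Request:
carry_out:
  moves:
    - [-0.01, 0, 0.0005, 0, 0]
    - [-0.021, 0, 0.001, 0, 0]
    - [-0.031, 0, 0.0015, 0, 0]
    - [-0.041, 0, 0.002, 0, 0]
    - [-0.051, 0, 0.005, 0, 0]
    - [-0.061, 0, 0.008, 0, 0]
    - [-0.071, 0, 0.012, 0, 0]
    - [-0.081, 0, 0.016, 0, 0]

```text
clock: 43.8
tcp_pos: [0.5399, -0.0289, 0.3942]
orientation: [2.028, 1.831, -0.512]
contact_force: [0.2, -0.2, -1.2]
grip_width: 0.0004
gripper_force: 0.2
```

```bash
python3 -c "
from h import *
con();cv2.imwrite('pics/s6.png',r.grab_frame('side')[:,:,::-1])"
```

```text
tip in dock [ 0.0101 -0.0645  0.2437] F dock [ 0.2 -0.2 -1.2] dock x,y,z in tool [0.004 1.    0.025] [ 0.87   0.009 -0.493] [-0.493  0.024 -0.87 ]
F [0.4 0.2 1.1] side y 0.0143 arm 1.444 0.24892180954338983
```

Request:
carry_out:
  moves:
    - [-0.005, 0, 0.003, 0, 0]
    - [-0.01, 0, 0.006, 0, 0]
    - [-0.015, 0, 0.009, 0, 0]
    - [-0.02, 0, 0.012, 0, 0]
    - [-0.025, 0, 0.015, 0, 0]
    - [-0.03, 0, 0.018, 0, 0]
    - [-0.034, 0, 0.02, 0, 0]
    - [-0.034, 0, 0.02, 0, 0]

```text
clock: 44.65
tcp_pos: [0.5362, -0.0679, 0.3934]
orientation: [2.029, 1.83, -0.512]
contact_force: [-0.7, -0.0, 0.2]
grip_width: 0.0001
gripper_force: 0.0
```

```bash
python3 -c "
from h import *
st();con()"
```

```text
t 44.65 tcp [ 0.5362 -0.0679  0.3934] tip [ 0.5316 -0.1533  0.243 ] F [-0.7 -0.   0.2] g 0.0001 
q [ 0.834  0.673 -1.351  1.854  1.057  1.6   -0.909] 
xyz axes
 [[ 0.096  0.865 -0.493]
 [ 0.995 -0.096  0.024]
 [-0.027 -0.493 -0.87 ]]
tip in dock [ 0.0105 -0.1037  0.243 ] F dock [-0.7 -0.1  0.2] dock x,y,z in tool [0.005 1.    0.025] [ 0.87   0.008 -0.493] [-0.493  0.024 -0.87 ]
F [-0.2 -0.7 -0.1] side y 0.0494 arm -2.451 0.0
```

Request:
carry_out:
  moves:
    - [0.012, 0, -0.012, 0, 0]
    - [0.024, 0, -0.028, 0, 0]
    - [0.033, 0, -0.046, 0, 0]
    - [0.042, 0, -0.064, 0, 0]
    - [0.051, 0, -0.082, 0, 0]
    - [0.06, 0, -0.1, 0, 0]
    - [0.069, 0, -0.118, 0, 0]
    - [0.069, 0, -0.13, 0, 0]

```text
clock: 45.45
tcp_pos: [0.5459, 0.059, 0.4738]
orientation: [2.025, 1.834, -0.509]
contact_force: [-0.1, -0.8, 0.0]
grip_width: -0.0002
gripper_force: 0.0
```

Request:
carry_out:
  moves:
    - [0.02, 0, -0.01, 0, 0]
    - [0.04, 0, -0.02, 0, 0]
    - [0.06, 0, -0.03, 0, 0]
    - [0.08, 0, -0.04, 0, 0]
    - [0.1, 0, -0.05, 0, 0]
    - [0.12, 0, -0.06, 0, 0]
    - [0.13, 0, -0.07, 0, 0]
    - [0.13, 0, -0.07, 0, 0]

```text
clock: 46.25
tcp_pos: [0.5598, 0.2055, 0.4701]
orientation: [2.025, 1.835, -0.509]
contact_force: [-0.3, -0.8, 0.1]
grip_width: -0.0003
gripper_force: 0.0
```

```bash
python3 - <<'E'
from h import *
st()
a=cv2.imread('pics/side0.png').astype(int)
f=r.grab_frame('side');cv2.imwrite('pics/s7.png',f[:,:,::-1]);b=f[:,:,::-1].astype(int)
d=(np.abs(a-b).sum(2)>50)
for th in(.75,1.2,1.57,1.85):
    e=lambda x,q=1:dk(x,-.084+.165*q*np.cos(th),.094+.165*q*np.sin(th))
    P=proj('side',[e(-.13),e(.13)]);print(th,P.round(0).tolist())
# changed run down columns through the cover
for col in(195,215,235,255,265):
    rows=np.where(d[:,col])[0];rows=rows[(rows>60)&(rows<215)];print(col,rows.min() if len(rows) else None,rows.max() if len(rows) else None,len(rows))
# edge profile at column of cover: colors
for col in(215,245):print(col,[tuple(b[y,col]) for y in range(130,186,6)])
E
```

```text
t 46.25 tcp [0.5598 0.2055 0.4701] tip [0.5556 0.1204 0.3196] F [-0.3 -0.8  0.1] g -0.0003 
q [ 0.246  0.676 -1.26   1.562  0.875  1.85  -1.162] 
xyz axes
 [[ 0.092  0.866 -0.492]
 [ 0.995 -0.092  0.024]
 [-0.024 -0.492 -0.87 ]]
0.75 [[256.0, 196.0], [163.0, 173.0]]
1.2 [[269.0, 169.0], [177.0, 149.0]]
1.57 [[280.0, 156.0], [190.0, 138.0]]
1.85 [[288.0, 152.0], [200.0, 135.0]]
195 175 214 37
215 137 214 70
235 141 214 60
255 145 214 57
265 147 214 62
215 [(np.int64(136), np.int64(153), np.int64(162)), (np.int64(60), np.int64(98), np.int64(82)), (np.int64(118), np.int64(130), np.int64(132)), (np.int64(152), np.int64(167), np.int64(166)), (np.int64(119), np.int64(130), np.int64(132)), (np.int64(115), np.int64(133), np.int64(134)), (np.int64(139), np.int64(152), np.int64(159)), (np.int64(132), np.int64(146), np.int64(152)), (np.int64(133), np.int64(148), np.int64(155)), (np.int64(135), np.int64(149), np.int64(156))]
245 [(np.int64(129), np.int64(146), np.int64(153)), (np.int64(128), np.int64(145), np.int64(152)), (np.int64(132), np.int64(148), np.int64(154)), (np.int64(122), np.int64(132), np.int64(133)), (np.int64(131), np.int64(145), np.int64(145)), (np.int64(118), np.int64(131), np.int64(133)), (np.int64(116), np.int64(129), np.int64(130)), (np.int64(141), np.int64(154), np.int64(159)), (np.int64(144), np.int64(158), np.int64(164)), (np.int64(132), np.int64(148), np.int64(155))]
```

The cover's top edge lies on the 1.85 rad line: rows 137, 141, 145 and 147 measured against 138, 142, 146 and 148 predicted. The robot is clear of everything, so I'm handing in.

```bash
python3 -c "
from bench import r
print(r.hand_in())"
```

```text
the job is handed in; nothing more can be done
None
```

The job is handed in at about 46 s: the catch was found and pressed, the cover sprang ajar, and a fingertip pushed it back onto its stop (side camera matches 1.85 rad), with the modules still in the dock when last viewed at the ajar stage and the arm clear.

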